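# Lean the reflector and hold the sprung instrument hood at its mark

## Robot

A 6-joint arm with a two-finger parallel gripper is mounted at the origin on the work surface. World frame = base frame: x ahead of the robot, y to its left, z up, the work surface at z = 0. Lengths are in m, angles in rad, forces in N, time in s.
With the tool pointing down it reaches from about 0.325 to 0.9 m from the base axis. Payload 6.1 kg.
Tool frame: the origin (TCP) lies midway between the tips of the shut fingers; the grasp point (between the pads) lies 19 mm behind it; x points along the fingers, y is the direction in which the jaws open and shut, and the axes are right-handed (so a half turn about x gives the same grasp; the last joint's range is limited). The gripper opens to 85 mm and grips with 20 to 120 N. Pads are 22 mm wide; open, the fingers measure 114 mm over their backs; the gripper's body (76 mm by 85 mm) begins 54 mm behind the grasp point. The pads swing forward as they close: fully open they stand 13 mm farther back than shut.
Start: joints at [-1.446, 0.22, 1.526, -0, 1.395, -0.126], TCP at [0.155, -0.605, 0.231] pointing down, gripper open.
Joint ranges: [-2.98, 2.98], [-0.91, 2.08], [0.09, 2.57], [-1.24, 4.39], [0.2, 2.65], [-2.68, 2.68]. Speed limits (rad/s): [2.57, 2.57, 3.01, 3.14, 3.14, 3.14].

## Interface

Orientations are given as [roll, pitch, yaw] about the fixed x, y, z axes, in that order (R = Rz(yaw) Ry(pitch) Rx(roll)).
In Python, from plant import movep, move_l, set_joints, gripper_to, hold, inverse_kinematics, observe, get_image, get_calibration, Unreachable, job_done gives the robot as it stands. Calls block until the motion is done:
- movep(position, orientation): joint-space move of the TCP to a pose.
- move_l(position, feed=0.15, rotation=None, max_force=None): straight line of the TCP; rotation=None keeps the orientation; feed is the mean speed in m/s. With max_force (N) it stops when the force on the tool has changed by that much, and returns True; else False.
- set_joints(angles): joint-space move.
- gripper_to(opening, f_grip=None): finger opening in m; f_grip is the grip in N (None keeps the last); returns when the fingers have stopped.
- hold(seconds).
- inverse_kinematics(position, orientation): joint angles nearest the present ones, or None.
- observe(): the state.
- get_image(name): name is "side" or "top"; returns (picture, depth): 400x640x3 uint8, red, green, blue; 400x640 float32, m along the optical axis (not along the pixel's ray), 0 where there is no reading.
- get_calibration(name): a dict with "intrinsics" (3x3 intrinsics, pixels), "dist_coeffs" ([k1, k2, p1, p2, k3] as OpenCV has them; the pictures are not rectified), "world_from_camera" (4x4, takes a point from camera to world coordinates). Camera axes: x right, y down, z forward; pixel columns grow to the right and rows downward; lengths in m; the calibration is good to about 2 mm. A picture is of the moment at which its call begins. get_calibration takes no time and is no camera call.
A pose or a line that the arm cannot do raises Unreachable and nothing moves.
- job_done(): hands the job in, once; it reports no verdict.
The state is a dict: "time_s": time; "q": joint angles; "joint_velocities": joint speeds; "joint_torque": joint torques, N m; "eef_pos": TCP position; "tcp_rot": TCP orientation; "ft_force": force on the tool from outside, world axes, zero at the start; "torque": the same for the moment, N m; "opening": finger opening in m.
Only numpy, scipy, OpenCV 4.12 (cv2) and the standard library are available. Lean on these libraries where they do the work, as an engineer would, in place of code of your own. Each camera call takes 0.05 s, during which the arm holds its last target. There are 200 camera calls.

## Task

Get the instrument's sample stage ready for a look by lamplight: first take the white reflector panel out of its slotted rack and lean it on the steel rest, centred, with its lower edge on the base just behind the yellow stop and its upper part leaning back against the rail, and let go of it. Then lift the grey sprung hood by its black handle until its blue pointer lies inside the orange band on the quadrant, and finish while still holding it there with the gripper, as it springs shut when let go. Leave the spool, the jar, the tester and the orange band where they are.

Things in the scene. Friction and masses are not known exactly. Their poses are not given: they have to be found in the camera images.
- panel_mid (a point): centre of the loose white reflector panel, 100 mm wide (x) x 10 mm thick (y) x 160 mm tall (z), both faces alike, 0.12 to 0.25 kg. This point is half-way up, 80 mm above its lower edge; z points up the panel, y is normal to its faces. It starts upright in the rack. Gripped across its thickness near the top (fingertips 25 mm or more above this point) the fingers clear the rest's rail.
- rack: fixed grey slotted rack, 110 (x) x 60 (y) mm, 38 mm tall; origin at the centre of its underside on the table. The slot runs along x, is 14 mm wide (y) and centred, with its floor 8 mm above the table; the panel stands in it to a depth of 30 mm and is drawn straight up.
- rest: fixed steel rest; origin at the centre of its underside on the table, z up. Base plate 130 (x) x 100 (y) mm, 8 mm thick. A yellow stop runs along x on its +y side: inner face at y = +28 mm, top 20 mm above the table. The panel goes centred along x, width along x, lower edge on the base plate close to the stop, top leaning towards -y on the rail: with its edge against the stop it leans 0.37 rad.
- rest_rail (a point): middle of the rest's round steel rail, 10 mm diameter, along the rest's x axis, its axis at y = -20 mm and 95 mm above the table, between two posts at x = -55 and +55 mm. The panel's back leans on it.
- instrument_hinge (a point): middle of the hood's hinge axis, 140 mm above the table, at the hood's far upper edge. Axes of the fixed beige instrument: y along the hinge axis, -x from the hinge to the hood's handle, z up. The deck under the hood is 70 mm above the table, the front face 240 mm from the hinge towards -x; the housing behind the hinge is 140 mm tall, with papers and boards to 185 mm on top.
- hood_handle (a point): middle of the grey hood's black handle, turning with the hood: a round bar, 12 mm diameter, 100 mm long, parallel to the hinge axis (this point's y axis), on two end posts, its axis 40 mm above the hood's top face. With the hood shut it lies 185 mm from the hinge axis (-x) and 44 mm above it. The bar can turn in a grip, so the gripper may stay vertical. The hood is 220 mm wide.
- hood (a joint): opening angle of the hood, rad: 0 shut (level), growing as the handle rises, stop at 1.05. A spring and the hood's weight shut it: about 6 N upward at the handle starts it and about 9 to 13 N upward holds it at the marks.
- mark_band (a point): middle of the orange band clamped on the white quadrant beside the hood (hinge's -y side, 132 mm from its middle; the quadrant's top is 250 mm above the table), 140 mm from the hinge axis. The band covers 0.08 rad to either side. The line from the hinge axis to this point is this point's -x axis; the hood's blue pointer (on the hood's -y edge, level with the hinge axis) is to point along it.
- mark (a joint): angle of the middle of the orange band, rad, in the same sense as the hood's opening angle: the hood is right when joint hood equals this. Differs from start to start (about 0.42 to 0.72); it is not to be moved.
- spool: bystander: loose metal-wound spool with white flanges, 58 mm diameter, 38 mm tall, standing; origin at the centre of its underside
- jar: bystander: loose amber jar with blue cap, 48 mm diameter, 60 mm tall; origin at the centre of its underside
- tester: bystander: loose flat blue pocket tester, 50 x 75 x 15 mm, lying; origin at the centre of its underside
Things that resemble listed ones, but are neither listed nor needed, are in the scene too. What is meant by the rest is not pink, purple or red, and is the larger of those in its own colour.

How it is judged:
By the outcome, as a careful person would: the job done as asked, in the order asked, and still so for the second after the job is handed in, while the arm keeps its last pose, push and grip.
It also fails if it takes over 54 s, if anything falls off the work surface, if the arm or the gripper's body presses on something with over 40 N, if the wrist force passes 120 N, or if a joint passes its speed limit or range.

## Working session

There is one attempt and no reset: what is moved stays moved. The work goes in short steps, each a Python script; the robot and the scene stay as the last script left them, time stands still between calls to the robot, and variables do not carry over. Pictures are saved under pics/ and viewed, about 8 in all and at most 12, crops included, and the job is handed in when it is done.

```bash
mkdir -p pics; ls
cat > h.py <<'E'
import numpy as np, cv2
from plant import *
def snap(name,tag):
    im,d=get_image(name); cv2.imwrite(f'pics/{tag}.png',im[...,::-1]); np.save(f'pics/{tag}_d.npy',d); return im,d
def px2w(name,d,u,v,z=None):
    c=get_calibration(name);K=np.array(c['intrinsics'],float);D=np.array(c['dist_coeffs'],float);T=np.array(c['world_from_camera'])
    n=cv2.undistortPoints(np.array([[[u,v]]],float),K,D)[0,0]; r=np.array([n[0],n[1],1.])
    if z is not None:
        w=T[:3,:3]@r; s=(z-T[2,3])/w[2]; return T[:3,3]+s*w
    p=d[int(v)-1:int(v)+2,int(u)-1:int(u)+2]; p=p[p>0]
    return T[:3,:3]@(r*np.median(p))+T[:3,3] if len(p) else None
E
python3 - <<'E'
from h import *
for n in('side','top'):
    snap(n,n+'0'); c=get_calibration(n); print(n,np.round(c['world_from_camera'],3).tolist(),np.round(c['intrinsics'],1).tolist())
print(observe())
E
```

```text
pics
side [[-0.915, -0.21, 0.343, 0.129], [-0.402, 0.472, -0.785, 0.729], [0.003, -0.856, -0.516, 0.666], [0.0, 0.0, 0.0, 1.0]] [[393.0, 0.0, 322.9], [0.0, 393.0, 201.1], [0.0, 0.0, 1.0]]
top [[0.012, -0.997, 0.078, 0.359], [-1.0, -0.012, -0.001, -0.057], [0.002, -0.078, -0.997, 1.694], [0.0, 0.0, 0.0, 1.0]] [[497.1, 0.0, 322.1], [0.0, 497.1, 191.5], [0.0, 0.0, 1.0]]
{'time_s': 0.1, 'q': array([-1.44611800e+00,  2.21150804e-01,  1.52746714e+00,  2.92657202e-05,
        1.39469511e+00, -1.26108161e-01]), 'joint_velocities': array([-9.98485072e-04, -1.03038622e-03, -2.60506246e-03,  2.07059398e-04,
       -1.72764942e-04, -4.96946427e-05]), 'joint_torque': array([ 4.34016993e-04, -4.98244321e+01, -3.90545833e+01, -2.45033807e-04,
        5.67939074e-03, -1.58483437e-05]), 'eef_pos': array([ 0.15503842, -0.60492143,  0.23032208]), 'tcp_rot': array([-1.71364565,  1.56907568,  1.67872834]), 'ft_force': array([-0.24995583, -0.21320591, -0.03444828]), 'torque': array([-0.05267841, -0.00083477, -0.00166513]), 'opening': 0.08517319844021738}
```

View pics/side0.png

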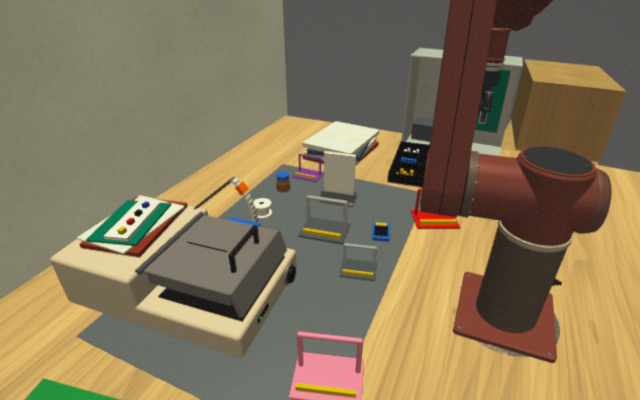

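View pics/top0.png

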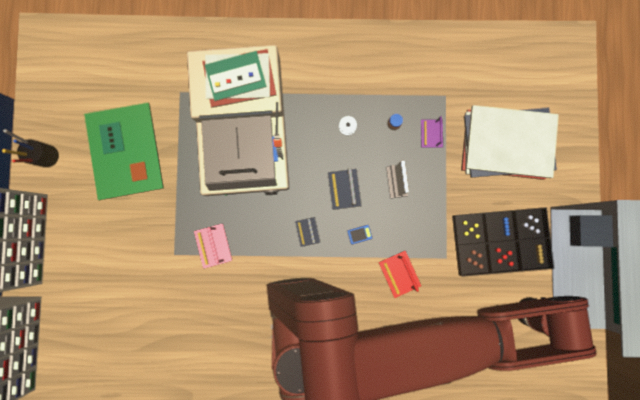

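The side view shows the panel at (340,172), the larger grey rest at (326,220) and the hood handle at (244,250). In the top view the panel is at (398,180), the rest at (344,188) and the handle at (238,172). Next I'll enlarge both.

Run:
```python
import cv2
a=cv2.imread('pics/top0.png')[100:220,190:420]; cv2.imwrite('pics/topc.png',cv2.resize(a,None,fx=3.4,fy=3.4,interpolation=cv2.INTER_CUBIC))
a=cv2.imread('pics/side0.png')[145:295,180:380]; cv2.imwrite('pics/sidec.png',cv2.resize(a,None,fx=4,fy=4,interpolation=cv2.INTER_CUBIC))
```

```text
(no output)
```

View pics/topc.png

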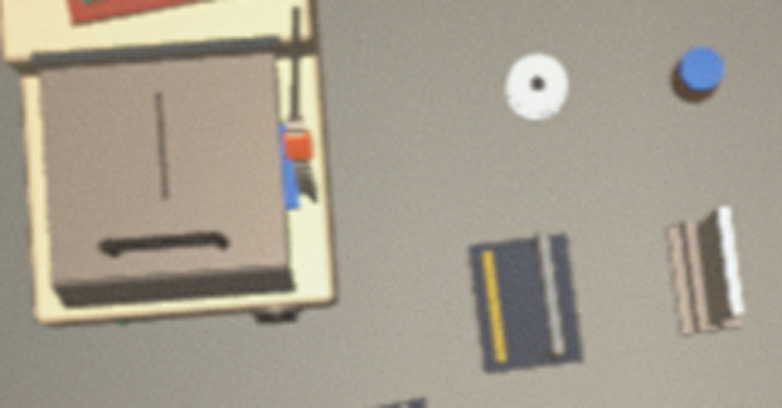

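View pics/sidec.png

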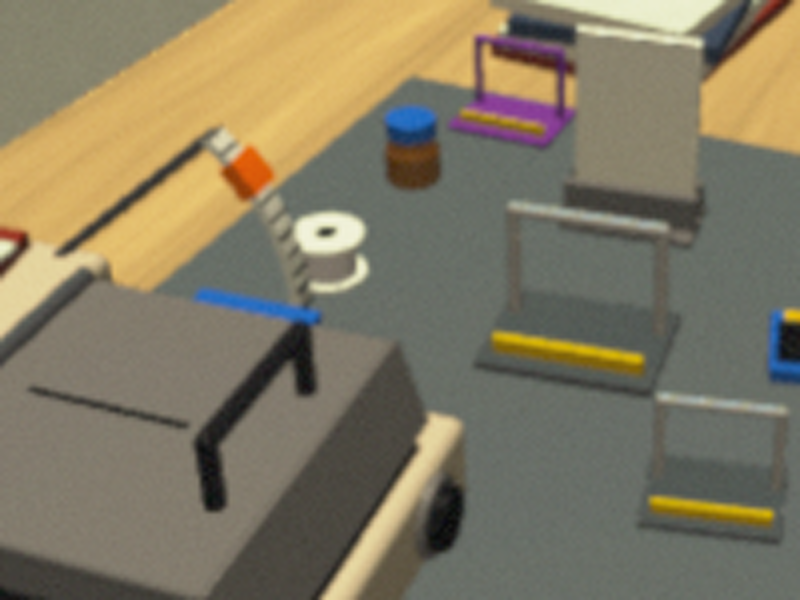

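Correspondences read from the crops: handle ends at top (107,245)/(222,240) and side (205,440)/(303,333). The rail, stop, panel top and band are also clear in both views. I'll triangulate these.

```bash
cat >> h.py <<'E'
def ray(name,uv):
    c=get_calibration(name);K=np.array(c['intrinsics'],float);D=np.array(c['dist_coeffs'],float);T=np.array(c['world_from_camera'])
    n=cv2.undistortPoints(np.array([[uv]],float),K,D)[0,0]; w=T[:3,:3]@np.array([n[0],n[1],1.]); return T[:3,3],w/np.linalg.norm(w)
def tri(t,s):
    A=np.zeros((3,3));b=np.zeros(3);R=[ray('top',t),ray('side',s)]
    for o,w in R:
        P=np.eye(3)-np.outer(w,w);A+=P;b+=P@o
    p=np.linalg.solve(A,b); return p,max(np.linalg.norm((np.eye(3)-np.outer(w,w))@(p-o)) for o,w in R)
def tc(u,v): return [190+(u+.5)/3.4-.5,100+(v+.5)/3.4-.5]
def sc(u,v): return [180+(u+.5)/4-.5,145+(v+.5)/4-.5]
E
python3 - <<'E'
from h import *
P={'h+':((107,245),(205,440)),'h-':((222,240),(303,333)),
'pan+':((721,208),(577,30)),'pan-':((735,318),(702,40)),
'rail+':((543,236),(512,208)),'rail-':((558,353),(667,228)),
'stop+':((488,252),(493,337)),'stop-':((501,361),(643,360)),
'band':((299,146),(248,173)),'ptr_h':((288,125),(197,296)),'ptr_t':((293,208),(318,317))}
W={}
d=np.load('pics/top0_d.npy');ds=np.load('pics/side0_d.npy')
for k,(t,s) in P.items():
    p,e=tri(tc(*t),sc(*s)); W[k]=p; print(k,np.round(p*1000,1),'err',round(e*1000,1), 'depth', [None if q is None else np.round(q*1000) for q in (px2w('top',d,*np.round(tc(*t))),px2w('side',ds,*np.round(sc(*s))))])
for a,b in(('h+','h-'),('pan+','pan-'),('rail+','rail-'),('stop+','stop-'),('ptr_h','ptr_t')):
    v=W[a]-W[b]; print(a,'mid',np.round((W[a]+W[b])*500,1),'len',round(1000*np.linalg.norm(v),1),'yaw',round(np.arctan2(v[1],v[0]),3))
E
```

```text
h+ [534.3 250.5 181. ] err 0.2 depth [array([533., 249., 189.]), array([528., 257., 187.])]
h- [541.4 148.4 177.4] err 0.7 depth [array([541., 147., 185.]), array([533., 163., 189.])]
pan+ [ 577.5 -304.   165.2] err 0.4 depth [array([ 576., -305.,  166.]), array([ 578., -305.,  165.])]
pan- [ 477.7 -315.5  170.3] err 1.4 depth [array([ 487., -339.,   37.]), array([ 561., -558.,   53.])]
rail+ [ 559.  -146.    93.6] err 0.6 depth [array([ 558., -145.,   97.]), array([ 555., -139.,   97.])]
rail- [ 446.6 -161.2   96.1] err 0.2 depth [array([ 448., -162.,   96.]), array([ 446., -157.,   97.])]
stop+ [551.8 -95.7  14.9] err 0.3 depth [array([551., -95.,  12.]), array([549., -91.,  18.])]
stop- [ 442.3 -109.9   17.5] err 0.2 depth [array([ 442., -110.,    8.]), array([ 442., -108.,   17.])]
band [619.8  76.4 222.1] err 0.4 depth [array([617.,  75., 227.]), array([612.,  86., 228.])]
ptr_h [654.5  94.7 138.1] err 0.7 depth [array([654.,  95., 146.]), array([648., 103., 144.])]
ptr_t [574.9  87.5 140.6] err 1.0 depth [array([575.,  87., 141.]), array([573.,  89., 141.])]
h+ mid [537.9 199.5 179.2] len 102.4 yaw 1.64
pan+ mid [ 527.6 -309.8  167.7] len 100.6 yaw 0.115
rail+ mid [ 502.8 -153.6   94.8] len 113.4 yaw 0.135
stop+ mid [ 497.  -102.8   16.2] len 110.4 yaw 0.129
ptr_h mid [614.7  91.1 139.4] len 79.9 yaw 0.09
```

Triangulation agrees with the text: panel top at 168 mm, rail at 95, handle 179–184, band radius 140. That puts the mark at about 0.63. Next I'll refine the panel, handle and rail with depth, plan, and check IK.

```bash
cat >> h.py <<'E'
from scipy.spatial.transform import Rotation as Ro
def cloud(name,d):
    c=get_calibration(name);K=np.array(c['intrinsics'],float);D=np.array(c['dist_coeffs'],float);T=np.array(c['world_from_camera'])
    v,u=np.nonzero(d>0); n=cv2.undistortPoints(np.stack([u,v],1)[:,None].astype(float),K,D)[:,0]
    z=d[v,u]; return np.c_[n*z[:,None],z]@T[:3,:3].T+T[:3,3]
def orient(yaw,tilt=0.,s=1):
    # panel/rest frame -> tool frame: X=-z, Y=s*y
    F=Ro.from_euler('z',yaw)*Ro.from_euler('x',tilt)
    X=np.array([0,0,-1.]);Y=np.array([0,s,0.]);return (F*Ro.from_matrix(np.c_[X,Y,np.cross(X,Y)])).as_euler('xyz')
PY=0.12; PC=np.array([.5276,-.311])   # panel
RY=0.125; RO=np.array([.5003,-.1338]) # rest
HTCP=.115                              # TCP height above panel's lower edge
def place(tilt,gap,lift=0.,s=1):
    u=np.array([0,-np.sin(tilt),np.cos(tilt)]);n=np.array([0,-np.cos(tilt),-np.sin(tilt)])
    yb=.028-gap-.01*np.cos(tilt)
    p=np.array([0,yb,.008])-n*.005+u*HTCP
    w=Ro.from_euler('z',RY).apply(p)+[*RO,lift]; return w,orient(RY,tilt,s)
E
python3 - <<'E'
from h import *
for n in('top','side'):
    C=cloud(n,np.load(f'pics/{n}0_d.npy'))
    def box(lo,hi,tag):
        m=np.all((C>lo)&(C<hi),1);p=C[m]
        if len(p)<5: print(n,tag,len(p));return
        r=cv2.minAreaRect((p[:,:2]*1000).astype(np.float32)); e=np.linalg.svd(p[:,:2]-p[:,:2].mean(0))[2][0]
        print(n,tag,len(p),'mean',np.round(p.mean(0)*1000,1),'rect',np.round(r[0],1),np.round(r[1],1),'dir',round(np.arctan2(e[1],e[0])%np.pi,3))
    box([.45,-.34,.160],[.62,-.28,.18],'paneltop')
    box([.45,-.34,.06],[.62,-.28,.15],'panelface')
    box([.46,-.18,.088],[.55,-.13,.11],'rail')
    box([.42,-.20,.004],[.58,-.07,.0125],'base')
    box([.50,.10,.175],[.57,.30,.21],'handle')
for s in(1,-1):
    for nm,p,o in(('pick',[*PC,.123],orient(PY,0,s)),('up',[*PC,.30],orient(PY,0,s)),('hi',)+place(.335,.003,.15,s),('pl',)+place(.335,.003,0,s),('hood',[.538,.1995,.165],orient(.08-np.pi/2,0,s)),('hoodu',[.6,.204,.27],orient(.08-np.pi/2,0,s))):
        q=inverse_kinematics(p,o); print(s,nm,np.round(p,3),None if q is None else np.round(q,2))
E
```

```text
top paneltop 115 mean [ 528.  -312.5  167.5] rect [ 528.1 -312.5] [98.2 11. ] dir 0.138
top panelface 150 mean [ 526.7 -308.6  107.9] rect [ 528.  -308.7] [98.8  6.7] dir 0.14
top rail 88 mean [ 504.4 -154.5   99. ] rect [ 504.5 -154.6] [89.   9.6] dir 0.141
top base 758 mean [ 501.1 -133.2    7.8] rect [ 501.1 -135.3] [157.6 126.5] dir 0.095
top handle 144 mean [536.8 200.6 187.9] rect [537.  200.5] [ 12.5 110.8] dir 1.657
side paneltop 106 mean [ 527.8 -305.8  164.9] rect [ 529.4 -306.6] [101.7  16.8] dir 0.141
side panelface 812 mean [ 528.  -304.1  105.8] rect [ 528.3 -303.1] [101.1  15. ] dir 0.136
side rail 109 mean [ 505.3 -146.9   95.9] rect [ 505.9 -147.5] [88.7 11.4] dir 0.138
side base 742 mean [ 497.8 -127.5    7.1] rect [ 500.5 -129.6] [129.8 103. ] dir 0.101
side handle 263 mean [531.2 213.  187.2] rect [533.7 206.6] [ 12.5 110.4] dir 1.647
1 pick [ 0.528 -0.311  0.123] [-0.66  0.29  1.66  0.    1.2  -2.35]
1 up [ 0.528 -0.311  0.3  ] [-0.66  0.16  1.47  0.    1.51 -2.35]
1 hi [ 0.502 -0.151  0.268] [-0.6   0.1   1.63  0.25  1.64 -2.31]
1 pl [ 0.502 -0.151  0.118] [-0.6   0.24  1.76  0.25  1.37 -2.38]
1 hood [0.538 0.2   0.165] [ 0.22  0.16  1.73 -0.    1.26  0.14]
1 hoodu [0.6   0.204 0.27 ] [ 0.2   0.22  1.46 -0.    1.47  0.12]
-1 pick [ 0.528 -0.311  0.123] [-0.66  0.29  1.66  0.    1.2   0.79]
-1 up [ 0.528 -0.311  0.3  ] [-0.66  0.16  1.47  0.    1.51  0.79]
-1 hi [ 0.502 -0.151  0.268] [-0.6   0.1   1.63  0.25  1.64  0.83]
-1 pl [ 0.502 -0.151  0.118] [-0.6   0.24  1.76  0.25  1.37  0.76]
-1 hood [0.538 0.2   0.165] None
-1 hoodu [0.6   0.204 0.27 ] None<sys>:0: UserWarning: Gimbal lock detected. Setting third angle to zero since it is not possible to uniquely determine all angles.
```

```bash
sed -i 's/^PY=.*/PY=0.137; PC=np.array([.528,-.3115])/; s/^RY=.*/RY=0.137; RO=np.array([.5009,-.1342])/' h.py
python3 -W ignore - <<'E'
from h import *
o=orient(PY,0,-1)
movep([*PC,.27],o); 
print(move_l([*PC,.123],feed=.12,max_force=15)); print(observe()['eef_pos'],observe()['ft_force'])
gripper_to(0.0,f_grip=50); s=observe(); print(s['opening'],s['ft_force'],s['time_s'])
E
```

```text
False
[ 0.52861833 -0.31197927  0.12410221] [ 0.54075476 -0.20846125  0.33019788]
0.009840189314906735 [-0.26471516 -1.11939141  1.69599093] 3.8917
```

```bash
sed -i 's/^HTCP=.115/HTCP=.116/' h.py
python3 -W ignore - <<'E'
from h import *
move_l([*PC,.30],feed=.12); s=observe(); print(s['opening'],s['ft_force'])
p,o=place(.335,.003,.15,-1); movep(p,o)
p,o=place(.335,.003,.03,-1); print(move_l(p,feed=.12,max_force=12)); hold(.3); s=observe(); print(p,s['eef_pos'],s['time_s'],s['ft_force'])
for n in('side','top'):snap(n,n+'1')
a=cv2.imread('pics/top1.png')[130:220,300:420]; b=cv2.imread('pics/side1.png')[150:260,270:390]
cv2.imwrite('pics/c1.png',np.hstack([cv2.resize(a,(400,300),interpolation=3),cv2.resize(b,(400,367),interpolation=3)[:300]]))
E
```

```text
0.009900342747633815 [-0.15370285 -0.17115372 -1.19407733]
False
[ 0.50333907 -0.15189194  0.14919544] [ 0.50358225 -0.15204971  0.14969141] 7.6417 [ 0.10639928  0.1546288  -0.26058778]
```

View pics/c1.png

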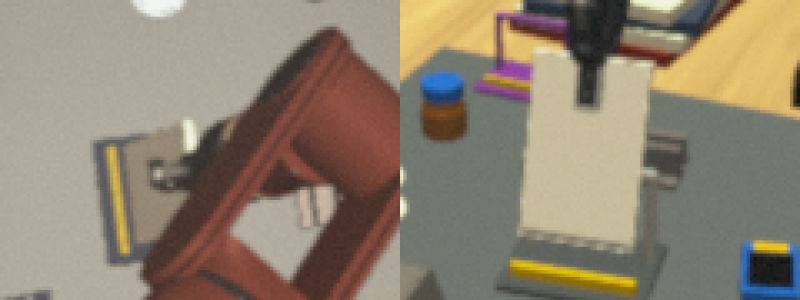

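The picture shows the panel held tilted just above the rest. Its bottom edge runs (520,238)–(637,248), with the stop below it at (510,268)–(636,285). I'll check offset and tilt numerically with depth before lowering.

Run:
```python
from h import *
C=cloud('side',np.load('pics/side1_d.npy'))
L=Ro.from_euler('z',-RY).apply(C-[*RO,0])
m=(abs(L[:,0])<.065)&(L[:,2]>.045)&(L[:,2]<.16)&(L[:,1]>-.045)&(L[:,1]<.06)
p=L[m]; c=np.linalg.lstsq(np.c_[p[:,0],p[:,2],np.ones(len(p))],p[:,1],rcond=None)
k=c[0]; r=p[:,1]-np.c_[p[:,0],p[:,2],np.ones(len(p))]@k; g=abs(r)<.006
k=np.linalg.lstsq(np.c_[p[g][:,0],p[g][:,2],np.ones(g.sum())],p[g][:,1],rcond=None)[0]
print(len(p),'y=ax+bz+c',np.round(k,3),'lean',-np.arctan(k[1]),'front y at z=.0416',k[1]*.0416+k[2],'x range',np.percentile(p[g][:,0],[.5,99.5]))
# same camera: stop and base, before
C0=cloud('side',np.load('pics/side0_d.npy'));L0=Ro.from_euler('z',-RY).apply(C0-[*RO,0])
b=L0[(L0[:,2]>.015)&(L0[:,2]<.025)&(abs(L0[:,0])<.07)&(abs(L0[:,1]-.03)<.015)]
print('stop',len(b),np.percentile(b[:,0],[1,99]),np.percentile(b[:,1],[2,98]))
b=L0[(L0[:,2]>.004)&(L0[:,2]<.012)&(abs(L0[:,0])<.09)&(abs(L0[:,1])<.07)]
print('base',len(b),np.percentile(b[:,0],[1,99]),np.percentile(b[:,1],[2,98]))
b=L0[(L0[:,2]>.09)&(L0[:,2]<.105)&(abs(L0[:,0])<.07)&(abs(L0[:,1]+.02)<.02)]
print('rail',len(b),np.percentile(b[:,0],[1,99]),np.percentile(b[:,1],[2,50,98]))
```

```text
1576 y=ax+bz+c [ 0.009 -0.341  0.04 ] lean 0.32824809738465877 front y at z=.0416 0.026043107079270027 x range [-0.04892573  0.05068688]
stop 100 [-0.05345001  0.05280622] [0.03113078 0.0428052 ]
base 739 [-0.06371788  0.06312582] [-0.043013    0.05483409]
rail 143 [-0.05789034  0.05756907] [-0.01839448 -0.01267642 -0.00896856]
```

```bash
python3 -W ignore - <<'E'
from h import *
p,o=place(.335,.003,.002,-1); print('down',move_l(p,feed=.06,max_force=6)); e=observe()['eef_pos'];print(p,e,observe()['ft_force'])
d=np.array([-np.sin(RY),np.cos(RY),0])
print('push',move_l(e+d*.007,feed=.02,max_force=4)); s=observe(); print((s['eef_pos']-e)@d,s['ft_force'])
e=s['eef_pos']; print('low',move_l(e-[0,0,.006],feed=.02,max_force=5)); s=observe(); print((s['eef_pos']-e),s['eef_pos']-p,s['ft_force'],s['time_s'])
snap('side','side2')
a=cv2.imread('pics/side2.png')[150:260,270:390]; cv2.imwrite('pics/c2.png',cv2.resize(a,None,fx=4.5,fy=4.5,interpolation=3))
E
```

```text
down False
[ 0.50333907 -0.15189194  0.12119544] [ 0.50256834 -0.15096623  0.12048869] [-1.56793077  3.6398008  -2.89787603]
push True
0.001084180995459082 [ 0.77357926  0.23227649 -1.50147324]
low True
[-1.55230885e-04 -2.67667547e-05 -2.25648324e-03] [-0.00108697  0.00197118 -0.00310793] [-1.0833629  -0.89527741  4.78152414] 8.8167
```

View pics/c2.png

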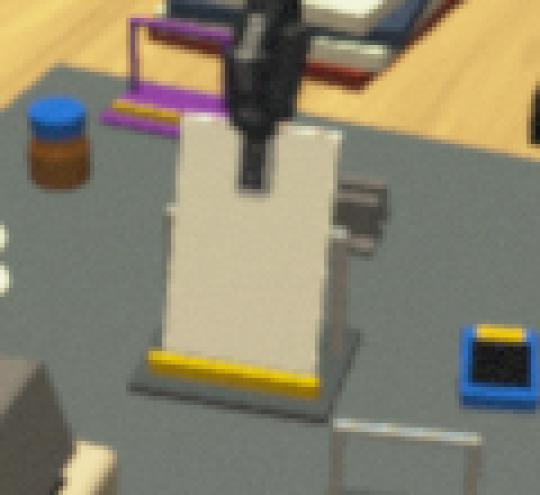

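The panel's lower edge sits on the base, tucked behind the yellow stop (148,355)–(320,385), and it is centred. I'll release it, retract and check.

```bash
python3 -W ignore - <<'E'
from h import *
gripper_to(.03); hold(.3); s=observe(); print(s['ft_force'],s['opening'])
u=Ro.from_euler('z',RY).apply([0,-np.sin(.335),np.cos(.335)])
move_l(s['eef_pos']+u*.12,feed=.12)
gripper_to(.085)
movep([.45,.12,.30],orient(.075-np.pi/2,0,1)); print(observe()['time_s'])
snap('side','side3');snap('top','top3')
L=Ro.from_euler('z',-RY).apply(cloud('side',np.load('pics/side3_d.npy'))-[*RO,0])
p=L[(abs(L[:,0])<.065)&(L[:,2]>.03)&(L[:,2]<.145)&(L[:,1]>-.045)&(L[:,1]<.06)]
k=np.polyfit(p[:,2],p[:,1],1); print('lean',-np.arctan(k[0]),'x',np.percentile(p[:,0],[1,99]),len(p))
a=cv2.imread('pics/top3.png')[120:220,190:420]; b=cv2.imread('pics/side3.png')[150:260,180:400]
cv2.imwrite('pics/c3.png',np.vstack([cv2.resize(a,(640,278),interpolation=3),cv2.resize(b,(640,320),interpolation=3)]))
E
```

```text
[-0.18799258 -0.36402096  0.03315436] 0.029999027240084224
12.475
lean 0.3119112431873992 x [-0.05806449  0.0557647 ] 1591
```

View pics/c3.png

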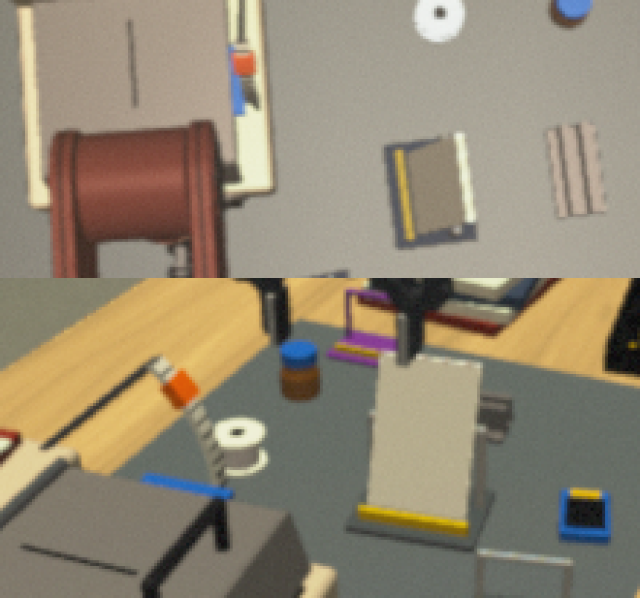

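The panel stands on its own on the rest: in the top view it runs from beside the stop at (410,190) to its top edge at (468,185). Bystanders are unmoved. I'll do a cleaner lean fit and go above the handle.

```bash
python3 -W ignore - <<'E'
from h import *
for n in('side','top'):
    L=Ro.from_euler('z',-RY).apply(cloud(n,np.load(f'pics/{n}3_d.npy'))-[*RO,0])
    for X in((-.045,.045),(-.045,0),(0,.045)):
        p=L[(L[:,0]>X[0])&(L[:,0]<X[1])&(L[:,2]>.03)&(L[:,2]<.145)&(L[:,1]>-.03)&(L[:,1]<.05)]
        for _ in range(3):
            k=np.polyfit(p[:,2],p[:,1],1);p=p[abs(p[:,1]-np.polyval(k,p[:,2]))<.005]
        print(n,X,'lean',round(-np.arctan(k[0]),3),'front y at z=12mm',round(np.polyval(k,.0116),4),len(p))
H=np.array([.5378,.200]);o=orient(.075-np.pi/2,0,1)
movep([*H,.28],o)
print(move_l([*H,.166],feed=.12,max_force=12));s=observe();print(s['eef_pos'],s['ft_force'],s['time_s'])
E
```

```text
side (-0.045, 0.045) lean 0.34 front y at z=12mm 0.0289 1301
side (-0.045, 0) lean 0.342 front y at z=12mm 0.0289 661
side (0, 0.045) lean 0.339 front y at z=12mm 0.0289 640
top (-0.045, 0.045) lean 0.337 front y at z=12mm 0.0241 400
top (-0.045, 0) lean 0.338 front y at z=12mm 0.0242 203
top (0, 0.045) lean 0.336 front y at z=12mm 0.024 197
False
[0.5384999  0.20011507 0.16712937] [ 0.61560736 -0.33996078  0.37803197] 14.225
```

```bash
cat >> h.py <<'E'
HY=.075
def arc(th):
    r=np.hypot(.185,.044);a=np.arctan2(.044,.185)
    dx=.185-r*np.cos(a+th);dz=r*np.sin(a+th)-.044
    return np.array([dx*np.cos(HY),dx*np.sin(HY),dz])
E
python3 -W ignore - <<'E'
from h import *
e0=observe()['eef_pos'];gripper_to(0.0,f_grip=70);hold(.2);s=observe();print(s['opening'],s['ft_force'],s['eef_pos']);np.save('e0.npy',e0)
for th in np.arange(.09,.631,.09):
    move_l(e0+arc(th),feed=.06); s=observe(); print(round(th,2),np.round(s['ft_force'],1),round(s['opening'],4),np.round(s['eef_pos']-e0-arc(th),4))
hold(.3);snap('side','side4');snap('top','top4');s=observe();print(s['time_s'],s['ft_force'])
a=cv2.imread('pics/side4.png')[150:290,150:300]; b=cv2.imread('pics/top4.png')[90:210,190:310]
cv2.imwrite('pics/c4.png',np.hstack([cv2.resize(a,(450,420),interpolation=3),cv2.resize(b,(350,350),interpolation=3)[:420]if 0 else cv2.copyMakeBorder(cv2.resize(b,(350,350),interpolation=3),0,70,0,0,0)]))
E
```

```text
0.009589876236872907 [-7.42496163 -0.55530086  5.33539997] [0.53595095 0.19991753 0.16600408]
0.09 [-7.7  0.7 -6.4] 0.0089 [-0.0031 -0.0002 -0.002 ]
0.18 [-10.3  -0.4  -4.3] 0.0097 [-0.0034 -0.0002 -0.0019]
0.27 [-13.6  -0.5  -3. ] 0.0098 [-0.0038 -0.0001 -0.0017]
0.36 [-15.8  -1.2   0.4] 0.0094 [-0.0042  0.     -0.0013]
0.45 [-18.7  -1.7   2.5] 0.0093 [-0.0044  0.0001 -0.0007]
0.54 [-19.7  -1.2   6.6] 0.0095 [-0.0044  0.0003  0.0001]
0.63 [-21.8  -1.4   9.6] 0.0095 [-0.0042  0.0005  0.001 ]
18.5667 [-20.19999117  -1.82155642   7.81844549]
```

View pics/c4.png

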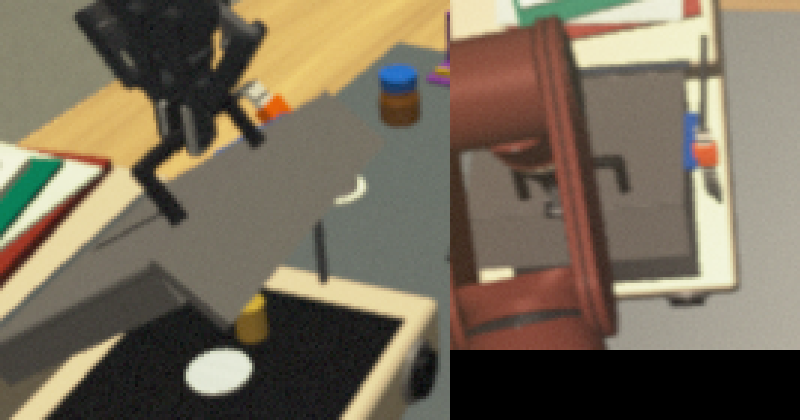

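The side crop shows the hood raised, with the band just over its edge at (272,105). In the top crop the blue pointer is at (690,140), beside the band at (705,150). I'll measure the hood angle from a plane fit and the blue pointer, and refine the band angle by colour.

```bash
python3 -W ignore - <<'E'
from h import *
s=observe(); print(s['eef_pos'],s['eef_pos']-np.load('e0.npy'))
from math import *
HO=np.array([.7223,.2134,.14]) 
def full(n,t):
    d=np.load(f'pics/{n}{t}_d.npy');im=cv2.imread(f'pics/{n}{t}.png');v,u=np.nonzero(d>0)
    return Ro.from_euler('z',-HY).apply(cloud(n,d)-HO),cv2.cvtColor(im,cv2.COLOR_BGR2HSV)[v,u].astype(int)
for n in('top','side'):
    for t in '04':
        L,h=full(n,t)
        w=(L[:,0]>-.24)&(L[:,0]<0.01)&(L[:,1]>-.16)&(L[:,1]<-.09)&(L[:,2]>-.02)&(L[:,2]<.15)
        o=w&(h[:,0]<14)&(h[:,1]>190)&(h[:,2]>130); b=w&(h[:,0]>100)&(h[:,0]<125)&(h[:,1]>150)
        if o.sum(): p=np.median(L[o],0); q=L[o]; print(n,t,'band',o.sum(),np.round(p,4),'ang',round(atan2(p[2],-p[0]),3),'r',round(hypot(p[2],p[0]),4),'range',np.round(np.percentile(np.arctan2(q[:,2],-q[:,0]),[3,97]),3))
        if b.sum()>5: p=L[b]; k=np.polyfit(p[:,0],p[:,2],1); print(n,t,'ptr',b.sum(),'slope ang',round(-atan(k[0]),3),'ang from hinge',round(np.median(np.arctan2(p[:,2],-p[:,0])),3), 'x',p[:,0].min(),p[:,0].max())
        m=(abs(L[:,1])<.105)&(L[:,0]>-.16)&(L[:,0]<-.015)&(L[:,2]>-.02)&(L[:,2]<.16)&(h[:,1]<80)&(h[:,2]>60)
        p=L[m]
        # plane via histogram/RANSAC
        best=None;rng=np.random.default_rng(0)
        for _ in range(400):
            a=p[rng.choice(len(p),3,0)];nn=np.cross(a[1]-a[0],a[2]-a[0]);nn/=np.linalg.norm(nn)+1e-12
            if abs(nn[1])>.15 or abs(nn[2])<.5: continue
            g=abs((p-a[0])@nn)<.003
            if best is None or g.sum()>best.sum():best=g
        q=p[best];nn=np.linalg.svd(q-q.mean(0),full_matrices=False)[2][2];nn*=np.sign(nn[2])
        print(n,t,'hood',len(q),'of',len(p),'normal',np.round(nn,3),'angle',round(atan2(nn[0],nn[2])*-1,3),'dist hinge',q.mean(0)@nn)
E
```

```text
[0.5953083  0.20518681 0.26847982] [0.0568084  0.00507175 0.10135045]
top 0 hood 1844 of 3043 normal [-0.008 -0.002  1.   ] angle 0.008 dist hinge 0.004826994716602604
top 4 band 3 [-0.1175 -0.1283  0.083 ] ang 0.615 r 0.1439 range [0.594 0.684]
top 4 hood 1220 of 1559 normal [0.578 0.007 0.816] angle -0.616 dist hinge 0.003944268508749346
side 0 band 88 [-0.1172 -0.1182  0.0864] ang 0.635 r 0.1457 range [0.568 0.703]
side 0 ptr 83 slope ang -0.04 ang from hinge 0.02 x -0.1587401415844545 -0.08220934492591404
side 0 hood 3704 of 3707 normal [0.    0.007 1.   ] angle -0.0 dist hinge 0.004276246930115856
side 4 band 36 [-0.114  -0.1216  0.0915] ang 0.676 r 0.1462 range [0.627 0.705]
side 4 hood 1016 of 1113 normal [0.576 0.003 0.817] angle -0.614 dist hinge 0.003202002667119568
```

Hood is at 0.615 and the band middle at 0.625–0.635, so it's already inside the band. I'll make one small correction: about +0.013 rad, and ease the radial strain.

```bash
python3 -W ignore - <<'E'
from h import *
from math import *
e0=np.load('e0.npy')
move_l(e0+arc(.63)+[.0003,0,.0036],feed=.03);hold(.5);s=observe();print(s['ft_force'],s['opening'],s['time_s'],s['joint_velocities'].max())
HO=np.array([.7223,.2134,.14])
for n in('side','top'):
    im,d=snap(n,n+'5');L=Ro.from_euler('z',-HY).apply(cloud(n,d)-HO)
    v,u=np.nonzero(d>0);h=cv2.cvtColor(im,cv2.COLOR_RGB2HSV)[v,u].astype(int)
    m=(abs(L[:,1])<.105)&(L[:,0]>-.16)&(L[:,0]<-.015)&(abs(L[:,2]+tan(.62)*L[:,0]-.004)<.015)&(h[:,1]<80)&(h[:,2]>60);p=L[m]
    for _ in range(4):
        nn=np.linalg.svd(p-p.mean(0),full_matrices=False)[2][2];p=p[abs((p-p.mean(0))@nn)<.003]
    print(n,'hood',len(p),atan2(abs(nn[0]),abs(nn[2])))
    # panel
    Q=Ro.from_euler('z',-RY).apply(cloud(n,d)-[*RO,0]);p=Q[(abs(Q[:,0])<.045)&(Q[:,2]>.03)&(Q[:,2]<.145)&(Q[:,1]>-.03)&(Q[:,1]<.05)]
    if len(p)>50: print('panel lean',-atan(np.polyfit(p[:,2],p[:,1],1)[0]))
a=cv2.imread('pics/top5.png')[100:180,240:300]; b=cv2.imread('pics/side5.png')[150:270,180:380]
cv2.imwrite('pics/c5.png',np.hstack([cv2.resize(a,(300,400),interpolation=3),cv2.resize(b,(500,300),interpolation=3,) if 0 else cv2.copyMakeBorder(cv2.resize(b,(500,300),interpolation=3),0,100,0,0,0)]))
E
```

```text
[-13.17541728   1.18443568  -1.39102732] 0.009586896412704651 19.3333 0.0010330635148872933
side hood 954 0.6231350915000291
panel lean 0.33832396677418297
top hood 1222 0.6272554445269868
panel lean 0.3394719692228345
```

View pics/c5.png

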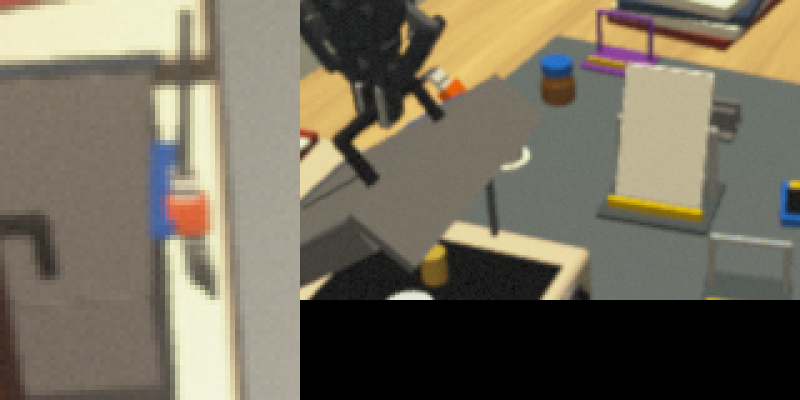

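The hood is at 0.623–0.627 against a band middle of about 0.63, with the pointer tip beside the band at (185,210). The panel is unchanged and bystanders are in place. Handing in.

```bash
python3 -c "
from plant import *
job_done()"
```

```text
the job is handed in; nothing more can be done
```

The reflector panel is leaning on the steel rest and the hood is held open inside the orange band. I handed the job in at about 19 s of the 54 s allowed.

- **Panel:** I drew it out of the rack, lowered it tilted onto the rest and let go. It stands centred, leaning about 0.34 rad against the rail. The lower edge looks about 3 mm short of the stop, which fits a lean slightly under the full-contact 0.37. The lean measured the same after the hood was lifted.
- **Hood:** I lifted it by the handle and am still gripping it. The last fits gave 0.623 (side camera) and 0.627 (top camera). The band's middle came out between about 0.625 and 0.635, so the pointer is well inside its 0.08 rad tolerance.
- **Band reading:** One side-view reading of 0.676 disagreed. I set it aside because the hood partly hid the band in that picture.
- **Side camera:** Its depth readings ran about 3–5 mm towards +y compared with the top view, so I took positions mainly from triangulation and the top view.
- **Grip:** The fingers read 9.6 mm on the 12 mm bar. This stayed steady throughout the lift, with no sign of slipping.
- **Bystanders:** I saw no sign that the spool, jar, tester or band had moved, though I checked them only by eye. In the last view the hood and the crop edge hide part of the spool and tester.

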